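Clip a torch cell into its charging dock

TASK

Take the green torch cell out of the orange tray and load it into the white charging dock: press its flat end against the coil-spring plate, roll the brass-stud end down past the red lip, and let go so that the spring holds the stud under the lip and the cell lies fully down in its cradle. Leave the black spent cell in its place in the tray.

Things in the scene. Friction and masses are not known exactly. Their poses are not given: they have to be found in the camera images.
- cell: Green cylinder, 34 mm diameter, 60 long, level; brass stud, 14 diameter, stands 8 mm out of one end (white band there); 0.10-0.18 kg. Origin: on its axis, midway along the green body. x axis: along the cell to the stud (flat end x -30 mm, stud tip x +38 mm), z up. Lies in a V cradle of a fixed orange tray (140x190 mm) on a stool 140 mm high; axis 27 mm above the stool, 13 mm above the tray rim.
- old_cell: Spent black cell, same shape, size and axes, parallel to the green one and 84 mm to its side in the tray's other cradle (which one is where varies). It stays there.
- dock: White dock fixed on the stool, 136 (x) x 56 mm (y). Origin: underside centre; x from spring to lip, z up. Spring housing x -68 to -38, 70 high. End wall: inner face x 56; red lip on it, x 50-56, z 49.5-53.5 (top), 30 wide. Between: V cradle, x -4 to 40, 32 wide. Loaded: cell origin at x 18, y 0, z 41, x along dock x, stud tip on the wall under the lip. To pass the lip the tip must be at x < 50.
- plunger (a joint): Spring plate of the dock, upright steel, 34 mm wide, dock z 22 to 74 mm, its face towards the lip, at dock x = -7 mm when free. Value: m pushed in towards dock -x; 0 free, 0.005 with the cell loaded, 0.026 stop. Push: 2.5 N at 0, +0.35 N per mm. To pass the lip, push it over 11 mm with the cell level above it (16 mm if tilted stud-up 18 degrees); it then pushes the cell back to the end wall.

How it is judged:
By the outcome, as a careful person would: the job done as asked, in the order asked, and still so for the second after the job is handed in, with the robot touching nothing.
It also fails if it takes over 37 s, if anything falls off the work surface, if the arm or the gripper's body presses on something with over 40 N, if the wrist force passes 120 N, or if a joint passes its speed limit or range.

ROBOT

A 6-joint arm with a two-finger parallel gripper is mounted at the origin on the work surface. World frame = base frame: x ahead of the robot, y to its left, z up, the work surface at z = 0. Lengths are in mm, angles in rad, forces in N, time in s.
With the tool pointing down it reaches from about 250 to 775 mm from the base axis. Payload 4 kg.
Tool frame: the origin (TCP) lies on the front face of the gripper's body, between the roots of the fingers; the fingertips stand 73 mm ahead of it and the grasp point (between the pads) lies 54 mm ahead of it; z points along the fingers, y is the direction in which the jaws open and shut (so a half turn about z gives the same grasp; the last joint's range is limited). The gripper opens to 85 mm and grips with 20 to 120 N. Pads are 22 mm wide; open, the fingers measure 114 mm over their backs; the gripper's body (76 mm by 85 mm) begins 54 mm behind the grasp point. The pads swing forward as they close: fully open they stand 13 mm farther back than shut.
Start: joints at [1.054, 0.087, 1.371, -0, 1.684, -0.103], TCP at [221.157, 503.587, 303.941] pointing down, gripper open.
Joint ranges: [-3.1, 3.1], [-0.76, 2.03], [0.27, 2.55], [-1.08, 4.22], [0.17, 2.65], [-2.57, 2.57]. Speed limits (rad/s): [2.79, 2.79, 3.14, 3.14, 3.14, 3.14].

INTERFACE

Orientations are given as [roll, pitch, yaw] about the fixed x, y, z axes, in that order (R = Rz(yaw) Ry(pitch) Rx(roll)).
In Python, from workcell import r gives the robot as it stands.
- The arm moves only by the shell command python3 -m pendant 'ROWS' [OPENING] [FORCE]. ROWS is JSON, a list of rows, each a list of 2 entries, a list of its own where there are three numbers: the shift along the world's x, y, z in units of 30 mm (1.0 is 30 mm), then the turn, a rotation vector about the world's x, y, z in units of 5 degrees (1.0 is 5 degrees). In form: [[[x, y, z], [rx, ry, rz]], ...]. A call has 1 to 10 rows; each row shifts and turns the commanded pose from where the row before left it; what a row does not reach is not made up. A row lasts 1/8 s, in which the tool goes at most 62.5 mm and 10.7 degrees, less where a joint would pass 70% of its speed; a pose out of reach is approached as far as the arm can. A call is refused whole if a number of a shift passes 1 or a number of a turn 1, either way. A call with a gripper value outside its range is refused whole. OPENING is the opening, from 0 (shut) to 1 (fully open), set as the call begins (- or left out, the last holds). The fingers move at their own pace and stop on an object; FORCE is the grip in N (left out, the last holds). Time passes only in rows, so rows that do not move let the fingers close. It gives the time, the measured TCP pose, the force and the opening at its end, in the units of the state.
- r.read_state(): the state, without advancing time (a new reading comes with each control period).
- r.capture(name): name is "side" or "top" or "wrist"; returns a dict with "img" (384x512x3 uint8, red, green, blue), "depth" (384x512 float32, mm along the optical axis (not along the pixel's ray), 0 where there is no reading), "fx", "fy", "cx", "cy" (pixels), "R" (3x3) and "t" (3): a world point X has camera coordinates R X + t. Camera axes: x right, y down, z forward; pixel columns grow to the right and rows downward; lengths in mm; the calibration is good to about 2 mm. The wrist camera is an equidistant fisheye: a pixel r from the principal point sees the ray r / f radians off the axis. A picture is of the moment at which its call begins.
- r.hand_in(): hands the job in, once; it reports no verdict.
Trained networks look in a picture, given as the dict that the camera call returned (one of the last four; its "shot" number tells which), for a name from the list of things; names that differ only in an ending like _2 or _b are one class to them, and where a whole thing is asked for, a point or a joint stands for the part that bears it (a point fixed in the world has none). Each returns a list of dicts, best first, with "score" (0 to 1); they miss things now and then, are a little off and sometimes report something else, mostly with a low value. They report only what shows in the picture. A call takes as long as a camera call.
- r.silhouettes(picture, query): "mask" (384x512 bool, what is visible of it).
- r.spot_point(picture, query): "centre" ([x, y, z] in mm, in the coordinates of the camera as it stood for that picture, good to about 4 mm: a listed point, or the origin of a listed thing).
The state is a dict: "clock": time; "joint_pos": joint angles; "qd": joint speeds; "tau": joint torques, N m; "ee_pos": TCP position; "eef_rot": TCP orientation; "force": force on the tool from outside, world axes, zero at the start; "torque": the same for the moment, N m; "opening": finger opening in mm.
Only numpy, scipy, OpenCV 4.12 (cv2) and the standard library are available. Lean on these libraries where they do the work, as an engineer would, in place of code of your own. Each camera call takes 0.05 s, during which the arm holds its last target. There are 200 camera calls.

## Working session

There is one attempt and no reset: what is moved stays moved. The work goes in short steps, Python scripts to look and compute and a shell command to move; the robot and the scene stay as the last step left them, time stands still between calls to the robot, and variables do not carry over. Pictures are saved under pics/ and viewed, about 8 in all and at most 12, crops included, and the job is handed in when it is done.

```bash
ls; mkdir -p pics; cat > h.py <<'E'
import numpy as np, cv2
from workcell import r
def w(c,p): return c["R"].T@(np.array(p)-c["t"])
def cloud(c,mask=None):
    d=c["depth"]; v,u=np.nonzero((d>0)&(mask if mask is not None else True))
    z=d[v,u]; P=np.stack([(u-c["cx"])/c["fx"]*z,(v-c["cy"])/c["fy"]*z,z],1)
    return (P-c["t"])@c["R"]
E
python3 - <<'E'
from h import *
s=r.read_state(); print(s)
ims=[]
for n in ["top","side"]:
    c=r.capture(n); ims.append(c["img"]); print(n,c["fx"],c["R"].round(3).tolist(),np.round(c["t"],1))
    for q in ["cell","old_cell","dock","plunger"]:
        for k in r.spot_point(c,q)[:3]: print(q,"spot",round(k["score"],2),w(c,k["centre"]).round(1))
        for k in r.silhouettes(c,q)[:2]:
            P=cloud(c,k["mask"]); 
            if len(P): print(q,"sil",round(k["score"],2),k["mask"].sum(),P.mean(0).round(1),P.min(0).round(1),P.max(0).round(1))
    np.savez(f"/tmp/{n}.npz",**{k:v for k,v in c.items() if k!="shot"})
cv2.imwrite("pics/a.png",cv2.resize(np.hstack(ims)[...,::-1],(800,300)))
cv2.imwrite("pics/top.png",cv2.resize(ims[0][...,::-1],(800,600)))
E
```

```text
pics
{'clock': 0.0, 'joint_pos': array([ 1.05391413e+00,  8.80108705e-02,  1.37230965e+00,  1.88085715e-05,
        1.68364549e+00, -1.03099399e-01]), 'qd': array([-0.00030841, -0.00072999,  0.00090157,  0.00062365,  0.001125  ,
       -0.00075342]), 'tau': array([-3.72698678e-04, -3.51860726e+01, -3.13272321e+01, -1.37871598e-04,
        1.06564278e-02, -8.06768242e-06]), 'ee_pos': array([220.96496976, 503.27358974, 302.68032852]), 'eef_rot': array([-3.13923382e+00, -2.62852871e-04,  2.72781165e+00]), 'force': array([-0.68819879, -0.06494744,  0.67219978]), 'torque': array([-0.0508623 , -0.02878231, -0.01010405]), 'opening': 85.46652139890101}
top 418.2137713391143 [[0.026, -1.0, 0.012], [-0.993, -0.027, -0.116], [0.116, -0.009, -0.993]] [-13.9 551.3 815.1]
cell spot 0.68 [491.8 105.5 163.3]
cell sil 0.62 771 [496.1 102.4 179. ] [463.7  86.9 141.7] [531.2 122.4 186.6]
cell sil 0.6 230 [ 509.9 -125.9  186.1] [ 494.  -145.1  147.9] [ 523.4 -104.9  216.3]
old_cell spot 0.65 [495.4 186.7 167.7]
old_cell sil 0.76 795 [495.7 185.9 179.4] [463.5 170.3 142.4] [532.3 206.1 186.7]
old_cell sil 0.63 736 [495.1 103.  179.9] [463.7  86.6 142.2] [531.2 122.2 186.6]
dock spot 0.76 [ 529.9 -119.6  141.5]
dock sil 0.88 2923 [ 526.  -116.7  174.6] [ 457.9 -179.8  136.1] [609.7 -76.6 216.3]Traceback (most recent call last):
  File "<stdin>", line 7, in <module>
ValueError: it knows: cell, dock, old_cell
```

```bash
python3 - <<'E'
from h import *
ims=[]
for n in ["top","side"]:
    c=r.capture(n); ims.append(c["img"])
    print(n)
    for q in ["cell","old_cell","dock"]:
        if n=="side":
          for k in r.spot_point(c,q)[:2]: print(q,"spot",round(k["score"],2),w(c,k["centre"]).round(1))
        k=r.silhouettes(c,q)
        if k:
            P=cloud(c,k[0]["mask"]); print(q,k[0]["score"],len(P))
            h=P[P[:,2]>(172 if q!="dock" else 150)]
            (cx,cy),wh,a=cv2.minAreaRect(h[:,:2].astype(np.float32)); print("rect",round(cx,1),round(cy,1),wh,a)
            if q=="dock":
                h=P[P[:,2]>207]; print("top parts",len(h)); print(cv2.minAreaRect(h[:,:2].astype(np.float32)))
    # red lip by colour
    hs=cv2.cvtColor(c["img"],cv2.COLOR_RGB2HSV)
    for nm,m in dict(red=((hs[...,0]<5)|(hs[...,0]>174))&(hs[...,1]>150)&(hs[...,2]>80),brass=(hs[...,0]>18)&(hs[...,0]<30)&(hs[...,1]>90),green=(hs[...,0]>40)&(hs[...,0]<85)&(hs[...,1]>90)).items():
        P=cloud(c,m); P=P[(P[:,2]>130)&(P[:,0]>300)]
        if len(P)>3: print(nm,len(P),np.median(P,0).round(1),P.min(0).round(1),P.max(0).round(1),cv2.minAreaRect(P[:,:2].astype(np.float32)))
t,s=ims
cv2.imwrite("pics/b.png",np.hstack([cv2.resize(x[...,::-1],(400,300)) for x in ims]))
cv2.imwrite("pics/topc.png",cv2.resize(t[60:320,100:480][...,::-1],(800,547),interpolation=cv2.INTER_CUBIC))
cv2.imwrite("pics/side.png",cv2.resize(s[...,::-1],(800,600)))
E
```

```text
top
cell 0.86 769
rect 497.5 104.0 (67.1454086303711, 30.29857635498047) 2.4292259216308594
old_cell 0.64 723
rect 497.7 187.3 (65.67386627197266, 30.685640335083008) 1.283746361732483
dock 0.94 2816
rect 528.9 -118.9 (135.51902770996094, 56.16793441772461) 13.943838119506836
top parts 674
((492.74176025390625, -128.0717315673828), (60.68215560913086, 54.94367218017578), 14.194869041442871)
red 33 [ 580.9 -107.5  192.7] [ 577.5 -119.7  190.7] [585.  -93.4 196.2] ((580.6554565429688, -106.76411437988281), (3.183637857437134, 27.230167388916016), 13.988059043884277)
brass 2951 [460.2 145.1 143.8] [423.7  51.9 139.8] [800.2 275.3 226.9] ((616.0975952148438, 165.68307495117188), (379.2593078613281, 187.0911865234375), 7.038788795471191)
green 783 [498.8  98.1 180.1] [ 465.2 -116.8  171.7] [758.1 174.3 210.8] ((555.6569213867188, 76.20393371582031), (336.2362060546875, 250.60655212402344), 30.325712203979492)
side
cell spot 0.73 [494.4 101.6 170.6]
cell 0.69 697
rect 496.8 97.5 (29.94845962524414, 69.01094818115234) 84.7615737915039
old_cell spot 0.74 [491.7 185.9 167.3]
old_cell 0.6 588
rect 497.1 181.7 (29.488615036010742, 69.20781707763672) 83.72203063964844
dock 0.9 4693
rect 529.5 -120.7 (137.7456512451172, 56.75939178466797) 14.123150825500488
top parts 814
((493.2770080566406, -129.8359375), (61.92769241333008, 56.070377349853516), 13.35679817199707)
red 56 [ 579.5 -109.3  193.8] [ 574.6 -122.3  191.1] [585.1 -94.9 195.2] ((579.8506469726562, -108.27339172363281), (4.646803379058838, 28.18040657043457), 13.272161483764648)
brass 162 [ 581.9 -101.4  173.4] [ 463.8 -116.6  140.9] [795.3 275.2 215.4] ((648.1309814453125, 72.99836730957031), (323.41278076171875, 306.7913818359375), 21.612455368041992)
green 528 [493.3  89.  176.6] [ 464.7 -119.5  158.7] [755.1 107.1 212.8] ((612.9586791992188, -1.4459609985351562), (288.961181640625, 225.8512725830078), 2.1042113304138184)
```

View pics/topc.png

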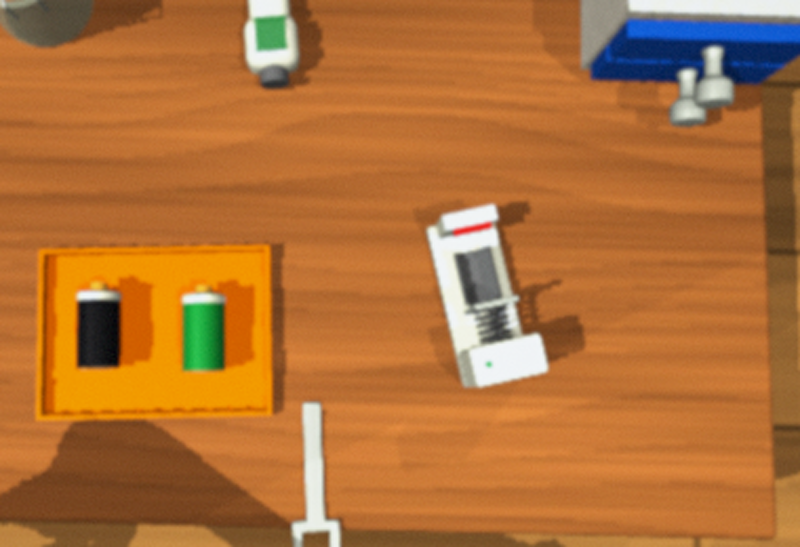

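View pics/side.png

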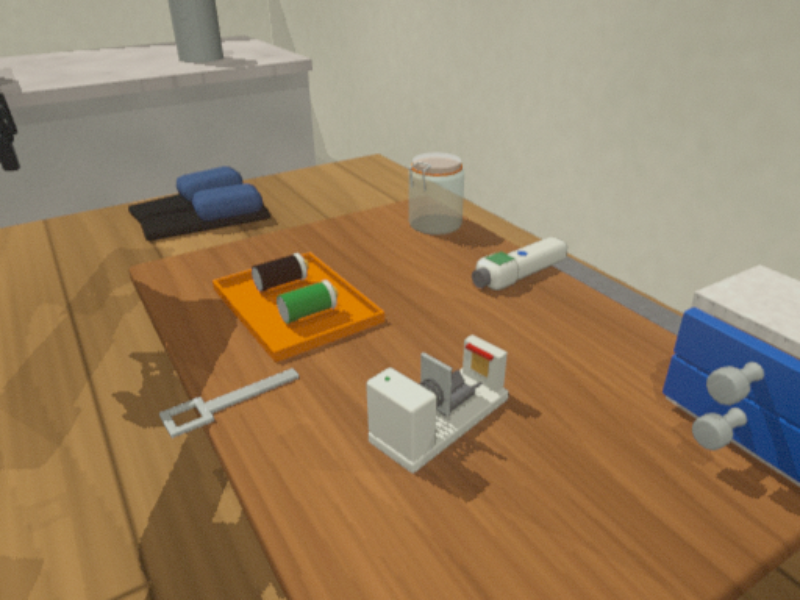

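The top view shows the green cell (205,330) on the right of the tray and the black one at (98,330), with both studs away from the robot. The dock sits at (487,300) with its spring near the robot and the red lip at (472,230). The side view agrees. My estimates are cell origin about (493.5, 102) with yaw about 2°, and dock origin about (529, -119.5) with yaw about 14°. I'll move above the cell now.

```bash
python3 -m pendant '[[[0.65,-0.95,0],[0,0,0.4]],[[0.65,-0.95,0],[0,0,0.4]],[[0.65,-0.95,0],[0,0,0.4]],[[0.65,-0.95,0],[0,0,0.4]],[[0.65,-0.95,0],[0,0,0.4]],[[0.65,-0.95,0],[0,0,0.4]],[[0.65,-0.95,0],[0,0,0.4]],[[0.65,-0.95,0],[0,0,0.4]],[[0.65,-0.95,0],[0,0,0.4]],[[0.65,-0.95,0],[0,0,0.4]]]' 0.75 60
python3 -m pendant '[[[0.65,-0.95,0],[0,0,0.4]],[[0.65,-0.95,0],[0,0,0.4]],[[0.65,-0.95,0],[0,0,0.3]],[[0.6,-1,0],[0,0,0]],[[0,0,0],[0,0,0]]]'
python3 - <<'E'
from h import *
s=r.read_state(); print(s["clock"],s["ee_pos"].round(1),s["eef_rot"].round(4))
c=r.capture("wrist"); img=c["img"]
cv2.imwrite("pics/w1.png",img[...,::-1])
f=c["fx"]; print(f,c["cx"],c["cy"],c["R"].round(3).tolist(),c["t"].round(1))
def rays(u,v):
    x=(u-c["cx"])/c["fx"]; y=(v-c["cy"])/c["fy"]; th=np.hypot(x,y)+1e-9
    return np.stack([np.sin(th)*x/th,np.sin(th)*y/th,np.cos(th)],-1)
def pts(m):
    v,u=np.nonzero(m&(c["depth"]>0)); d=rays(u,v); return (d/d[:,2:]*c["depth"][v,u][:,None]-c["t"])@c["R"]
for q in ["cell","old_cell","dock"]:
    for k in r.spot_point(c,q)[:1]: print(q,k["score"],w(c,k["centre"]).round(1))
    for k in r.silhouettes(c,q)[:1]:
        P=pts(k["mask"]); print(q,k["score"],len(P),np.percentile(P,[1,50,99],axis=0).round(1).tolist())
        h=P[P[:,2]>(168 if q!="dock" else 150)]
        if len(h)>5: print(cv2.minAreaRect(h[:,:2].astype(np.float32)))
        h=P[P[:,2]>176]
        if q!="dock" and len(h)>20:
            # axis: circle fit via least squares on cylinder: a*x+b, radius 17
            from scipy.optimize import least_squares
            g=lambda p: np.hypot((h[:,1]-p[0]-p[1]*(h[:,0]-493)),h[:,2]-p[2])-17
            print("cyl",least_squares(g,[np.median(h[:,1]),0,167],loss="soft_l1").x)
E
```

```text
clock: 2.15
ee_pos: [416.7, 217.6, 304.1]
eef_rot: [3.141, 0.0, 3.078]
force: [0.1, 0.5, 0.2]
opening: 63.9
clock: 2.78
ee_pos: [493.5, 101.3, 303.6]
eef_rot: [-3.141, -0.0, -3.114]
force: [-0.1, 0.8, -0.1]
opening: 64.1
2.775 [493.5 101.3 303.6] [-3.1412e+00 -3.0000e-04 -3.1139e+00]
297.3186396354542 248.20267950719807 188.1816114923581 [[-0.027, 1.0, -0.001], [0.963, 0.026, 0.268], [0.268, 0.006, -0.963]] [ -88.5 -512.4  245.4]
cell 0.87 [498.5 103.7 167.7]
cell 0.62 4038 [[465.1, 87.5, 159.8], [491.4, 104.0, 181.6], [531.7, 120.5, 184.9]]
((499.7032775878906, 104.35908508300781), (69.03927612304688, 33.67788314819336), 1.9377599954605103)
cyl [1.04127419e+02 4.24073879e-02 1.66881426e+02]
old_cell 0.87 [494.7 191.4 166. ]
old_cell 0.6 3471 [[465.2, 170.3, 158.2], [490.6, 182.7, 181.1], [524.9, 201.7, 184.7]]
((498.9920959472656, 187.44717407226562), (67.82624816894531, 33.713802337646484), 2.1228296756744385)
cyl [1.87970208e+02 4.28366477e-02 1.66789453e+02]
dock 0.61 [ 533.3 -120.9  139.9]
dock 0.6 6629 [[459.8, -164.0, 140.1], [533.8, -105.1, 156.6], [594.4, -79.0, 194.7]]
((505.793701171875, -75.891357421875), (118.73490142822266, 198.7339324951172), 42.23053741455078)
```

View pics/w1.png

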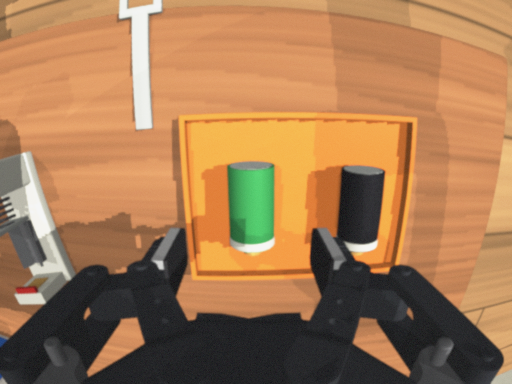

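The wrist view shows the green cell centred at about (251,205), between the open fingers, and the black one at (361,208) clear of them. The tray axes agree, with yaw about 2.2°. Next I descend and grip.

```bash
python3 -m pendant '[[[0.05,0.08,-0.6],[0,0,0.1]],[[0,0,-0.6],[0,0,0]],[[0,0,-0.6],[0,0,0]],[[0,0,-0.5],[0,0,0]],[[0,0,-0.45],[0,0,0]],[[0,0,0],[0,0,0]]]' 0.75 60
python3 -m pendant '[[[0,0,0],[0,0,0]],[[0,0,0],[0,0,0]],[[0,0,0],[0,0,0]],[[0,0,0],[0,0,0]]]' 0 60
```

```text
clock: 3.88
ee_pos: [493.5, 105.4, 219.8]
eef_rot: [-3.141, -0.003, -3.102]
force: [0.6, 0.5, 0.5]
opening: 64.1
clock: 4.38
ee_pos: [494.7, 103.6, 223.1]
eef_rot: [-3.137, 0.002, -3.103]
force: [-0.6, -6.0, 3.2]
opening: 32.3
```

```bash
python3 -m pendant '[[[0,0,0.5],[0,0,0]],[[0,0,0.8],[0,0,0]],[[0,0,0.9],[0,0,0]],[[0,0,0.5],[0,0,0]],[[0.2,-0.6,0],[0,0,0.3]],[[0.2,-0.9,0],[0,0,0.3]],[[0.2,-0.9,0],[0,0,0.3]],[[0.2,-0.9,0],[0,0,0.3]],[[0.2,-0.9,0],[0,0,0.3]],[[0.2,-0.9,0],[0,0,0.3]]]' 0 60
python3 -m pendant '[[[0.25,-0.9,0],[0,0,0.3]],[[0.25,-0.9,0],[0,0,0.3]],[[0.15,-0.4,0],[0,0,0]],[[0,0,0],[0,0,0]],[[0,0,0],[0,0,0]]]'
cat >> h.py <<'E'
def pts(c,m):
    v,u=np.nonzero(m&(c["depth"]>0)); x=(u-c["cx"])/c["fx"]; y=(v-c["cy"])/c["fy"]; th=np.hypot(x,y)+1e-9
    k=np.tan(th)/th if c["wrist"] else 1.0
    z=c["depth"][v,u]; return (np.stack([x*k*z,y*k*z,z],1)-c["t"])@c["R"]
def shot(n):
    c=r.capture(n); c["wrist"]=n=="wrist"; return c
E
cat > look.py <<'E'
from h import *; import sys
O=np.array([529.2,-119.5]); a=np.deg2rad(14); D=np.array([[np.cos(a),np.sin(a)],[-np.sin(a),np.cos(a)]])
def dk(P): P=np.atleast_2d(P); return np.hstack([(P[:,:2]-O)@D.T,P[:,2:]-140])
def run(tag):
    s=r.read_state(); print(s["clock"],s["ee_pos"].round(1),s["eef_rot"].round(4),s["force"].round(1),s["opening"].round(1),"tcp dock",dk(s["ee_pos"]).round(1))
    for n in ["top","side","wrist"]:
        c=shot(n); cv2.imwrite(f"pics/{tag}_{n}.png",c["img"][...,::-1])
        hs=cv2.cvtColor(c["img"],cv2.COLOR_RGB2HSV)
        M=dict(green=(hs[...,0]>40)&(hs[...,0]<85)&(hs[...,1]>90),red=((hs[...,0]<5)|(hs[...,0]>174))&(hs[...,1]>150)&(hs[...,2]>80))
        k=r.silhouettes(c,"cell")
        if k: M["cellmask"]=k[0]["mask"]
        for q,m in M.items():
            P=dk(pts(c,m)); P=P[(abs(P[:,0])<90)&(abs(P[:,1])<50)&(P[:,2]>10)]
            if len(P)>5: print(n,q,len(P),np.percentile(P,[2,50,98],axis=0).round(1).tolist())
        k=r.spot_point(c,"cell")
        if k: print(n,"spot",round(k[0]["score"],2),dk(w(c,k[0]["centre"])).round(1))
if __name__=="__main__": run(sys.argv[1])
E
python3 look.py d1; python3 -c "
import cv2,numpy as np
t=cv2.imread('pics/d1_side.png');t2=cv2.imread('pics/d1_wrist.png')
cv2.imwrite('pics/d1.png',np.hstack([cv2.resize(t[150:330,200:380],(400,400),interpolation=2),cv2.resize(t2,(400,400))]))"
```

```text
clock: 5.62
ee_pos: [530.3, -48.1, 302.5]
eef_rot: [3.141, 0.0, -2.943]
force: [-0.4, 1.0, -1.2]
opening: 32.7
clock: 6.25
ee_pos: [549.6, -112.6, 302.5]
eef_rot: [3.141, 0.0, -2.891]
force: [-0.5, -0.4, -1.1]
opening: 32.1Traceback (most recent call last):
  File "look.py", line 17, in <module>
    if __name__=="__main__": run(sys.argv[1])
                             ~~~^^^^^^^^^^^^^
  File "look.py", line 5, in run
    s=r.read_state(); print(s["clock"],s["ee_pos"].round(1),s["eef_rot"].round(4),s["force"].round(1),s["opening"].round(1),"tcp dock",dk(s["ee_pos"]).round(1))
                                                                                                      ^^^^^^^^^^^^^^^^^^
AttributeError: 'float' object has no attribute 'round'
[ WARN:0@0.023] global loadsave.cpp:275 findDecoder imread_('pics/d1_side.png'): can't open/read file: check file path/integrity
[ WARN:0@0.023] global loadsave.cpp:275 findDecoder imread_('pics/d1_wrist.png'): can't open/read file: check file path/integrity
Traceback (most recent call last):
TypeError: 'NoneType' object is not subscriptable
```

```bash
sed -i 's/s\["opening"\].round(1)/round(float(s["opening"]),1)/' look.py
python3 look.py d1; python3 -c "
import cv2,numpy as np
t=cv2.imread('pics/d1_side.png');t2=cv2.imread('pics/d1_wrist.png')
cv2.imwrite('pics/d1.png',np.hstack([cv2.resize(t[130:310,200:380],(400,400),interpolation=2),cv2.resize(t2,(400,400))]))"
```

```text
6.25 [ 549.6 -112.6  302.5] [ 3.1407  0.     -2.8915] [-0.5 -0.4 -1.1] 32.1 tcp dock [[ 21.4   1.8 162.5]]
top green 229 [[-84.4, -40.9, 121.9], [-22.3, 7.4, 392.3], [22.3, 38.5, 451.8]]
side green 438 [[-9.2, -25.5, 101.4], [2.9, -7.3, 122.0], [27.8, 12.7, 342.7]]
side red 52 [[49.6, -15.6, 51.3], [51.6, -3.1, 53.7], [54.9, 11.9, 55.2]]
side cellmask 720 [[-9.5, -14.9, 93.6], [-6.2, -2.2, 116.1], [28.4, 16.4, 124.7]]
side spot 0.63 [[ 16.    1.7 109.5]]
wrist green 7468 [[-7.3, -13.2, 111.7], [14.7, 2.4, 121.6], [44.2, 17.7, 124.1]]
wrist cellmask 8830 [[-7.9, -13.2, 98.2], [11.2, 2.2, 120.9], [45.5, 17.6, 124.1]]
wrist spot 0.95 [[ 23.1   2.3 104.2]]
```

View pics/d1.png

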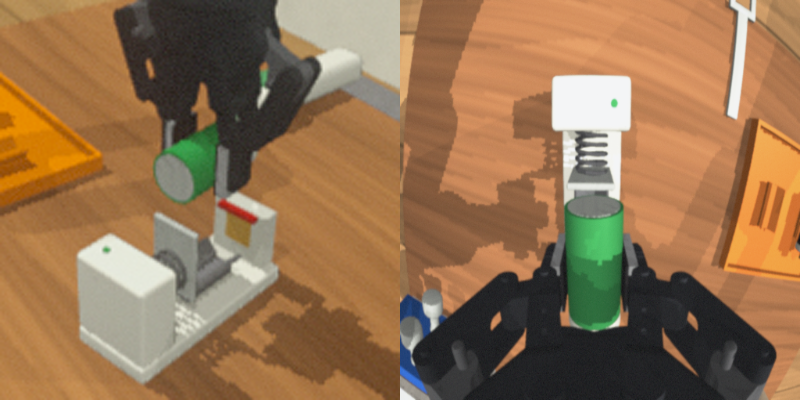

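The cell hangs level in the grip, stud towards the lip. In the wrist view the flat end is at (595,207), facing the plate at (590,180). I'll refine the dock pose in the wrist-camera frame.

```bash
python3 - <<'E'
from look import *
for n in ["wrist","side"]:
    c=shot(n); k=r.silhouettes(c,"dock"); m=k[0]["mask"]; P=dk(pts(c,m))
    print(n,k[0]["score"],len(P), "spot",[dk(w(c,q["centre"])).round(1).tolist() for q in r.spot_point(c,"dock")[:1]])
    T=P[(P[:,2]>66)&(P[:,2]<73)&(P[:,0]<-33)]; print("housing top",len(T),np.percentile(T,[1,50,99],axis=0).round(1).tolist(),cv2.minAreaRect(T[:,:2].astype(np.float32)))
    B=P[(P[:,2]<16)&(P[:,2]>2)]; print("base",len(B),np.percentile(B,[1,50,99],axis=0).round(1).tolist())
    A=dk(pts(c,c["depth"]>0)); Q=A[(A[:,0]>-30)&(A[:,0]<0)&(abs(A[:,1])<19)&(A[:,2]>66)&(A[:,2]<80)]
    if len(Q): print("plate",len(Q),np.percentile(Q,[2,50,98],axis=0).round(1).tolist())
    L=A[(A[:,0]>46)&(A[:,0]<75)&(abs(A[:,1])<30)&(A[:,2]>48)&(A[:,2]<75)]
    if len(L): print("wall",len(L),np.percentile(L,[2,50,98],axis=0).round(1).tolist())
E
```

```text
wrist 0.81 10167 spot [[[-0.4, -2.6, 2.9]]]
housing top 5352 [[-66.4, -27.2, 67.3], [-51.5, -0.2, 69.8], [-37.0, 26.6, 71.5]] ((-51.81965637207031, -0.43927001953125), (56.20951843261719, 30.31243896484375), 89.60249328613281)
base 2179 [[-33.0, -28.1, 10.0], [-15.7, 2.3, 11.9], [17.3, 27.2, 13.4]]
plate 588 [[-9.7, -16.5, 66.3], [-8.5, -0.5, 73.5], [-5.9, 15.9, 75.0]]
side 0.62 4607 spot [[[-1.5, 0.4, 0.2]]]
housing top 699 [[-68.0, -28.8, 66.2], [-55.6, -5.1, 70.5], [-38.9, 24.2, 72.1]] ((-53.194915771484375, -1.926462173461914), (55.17428970336914, 31.226770401000977), 88.79768371582031)
base 1222 [[-68.1, -29.2, 3.0], [-0.8, -20.8, 12.3], [63.2, 23.4, 15.6]]
plate 140 [[-11.5, -17.4, 66.3], [-10.3, -1.7, 71.8], [-7.0, 15.6, 75.5]]
wall 215 [[49.6, -21.9, 49.2], [57.7, -5.7, 54.0], [67.7, 13.5, 55.4]]
```

```bash
python3 -m pendant '[[[-0.06,-0.04,-0.15],[0.21,-0.88,-0.03]],[[-0.07,-0.04,-0.16],[0.21,-0.88,-0.03]],[[-0.07,-0.04,-0.17],[0.21,-0.88,-0.03]],[[-0.06,-0.04,-0.17],[0.21,-0.88,-0.03]],[[0,0,0],[0,0,0]],[[0,0,0],[0,0,0]]]' 0 60
cat > fit.py <<'E'
from look import *
from scipy.optimize import least_squares
# dock frame shifted to refined origin/yaw
import look
def fit(n="wrist"):
    s=r.read_state(); R=cv2.Rodrigues(np.zeros(3))[0]
    from scipy.spatial.transform import Rotation as Ro
    T=Ro.from_euler("xyz",s["eef_rot"]).as_matrix(); g=s["ee_pos"]+54*T[:,2]
    ty=T[:,1]; d0=T[:,0]*-1
    print(round(float(s["clock"]),2),"F",s["force"].round(1),"op",round(float(s["opening"]),1),"grasp dock",dk(g).round(1),"tool-x dir tilt deg",np.rad2deg(np.arcsin(d0[2])).round(1),"yaw",np.rad2deg(np.arctan2(d0[1],d0[0])).round(1))
    c=shot(n); hs=cv2.cvtColor(c["img"],cv2.COLOR_RGB2HSV); m=(hs[...,0]>40)&(hs[...,0]<85)&(hs[...,1]>110)
    P=dk(pts(c,m)); P=P[np.linalg.norm(P-dk(g),axis=1)<45]
    def f(p):
        u=np.array([np.cos(p[3])*np.cos(p[2]),np.sin(p[2])*np.cos(p[3]),np.sin(p[3])]); q=P-np.array([dk(g)[0,0],p[0],p[1]]); 
        return np.linalg.norm(q-np.outer(q@u,u),axis=1)-17
    p=least_squares(f,[dk(g)[0,1],dk(g)[0,2],0,np.arcsin(d0[2])],loss="soft_l1").x
    u=np.array([np.cos(p[3])*np.cos(p[2]),np.sin(p[2])*np.cos(p[3]),np.sin(p[3])]); o=np.array([dk(g)[0,0],p[0],p[1]])
    t=(P-o)@u; fl=np.percentile(t,1); ctr=o+(fl+30)*u
    print(n,"cell centre(dock frame; refined dock at +1,-0.4)",ctr.round(1),"yaw,tilt",np.rad2deg(p[2:]).round(1),"npts",len(P), "len",(np.percentile(t,99)-fl).round(1))
    return c
if __name__=="__main__":
    c=fit("wrist"); cv2.imwrite("pics/%s.png"%sys.argv[1],c["img"][...,::-1])
E
python3 fit.py t1
```

```text
clock: 7.75
ee_pos: [542.1, -118.4, 283.4]
eef_rot: [-3.138, 0.315, -2.902]
force: [-0.3, -0.1, -1.6]
opening: 32.4
7.75 F [-0.3 -0.1 -1.6] op 32.4 grasp dock [[29.5 -2.3 92.1]] tool-x dir tilt deg 18.1 yaw 13.7
wrist cell centre(dock frame; refined dock at +1,-0.4) [31.3 -1.5 90.3] yaw,tilt [ 0.1 17.9] npts 7272 len 52.1
```

```bash
python3 -m pendant '[[[-0.05,0.03,-0.3],[0,0,0]],[[0,0,-0.3],[0,0,0]],[[0,0,-0.26],[0,0,0]],[[0,0,0],[0,0,0]]]' 0 80
python3 fit.py t2
python3 -m pendant '[[[-0.14,-0.03,0],[0,0,0]],[[-0.14,-0.03,0],[0,0,0]],[[-0.14,-0.04,0],[0,0,0]],[[-0.14,-0.03,0],[0,0,0]],[[-0.11,-0.03,0],[0,0,0]],[[0,0,0],[0,0,0]],[[0,0,0],[0,0,0]]]'
python3 fit.py t3
python3 - <<'E'
from h import *
c=shot("side"); cv2.imwrite("pics/t3s.png",np.hstack([cv2.resize(c["img"][130:310,200:380,::-1],(400,400),interpolation=2),cv2.resize(cv2.imread("pics/t3.png"),(400,400))]))
E
```

```text
clock: 8.3
ee_pos: [540.3, -117.2, 256.9]
eef_rot: [-3.139, 0.316, -2.902]
force: [-0.7, 0.0, -0.2]
opening: 31.7
8.3 F [-0.7  0.  -0.2] op 31.7 grasp dock [[28.1 -0.7 65.6]] tool-x dir tilt deg 18.1 yaw 13.7
wrist cell centre(dock frame; refined dock at +1,-0.4) [31.5  0.1 64.2] yaw,tilt [ 0.1 18. ] npts 6841 len 50.4
clock: 9.22
ee_pos: [521.3, -122.0, 257.3]
eef_rot: [-3.138, 0.32, -2.902]
force: [8.7, 1.0, -3.9]
opening: 31.5
9.22 F [ 8.7  1.  -3.9] op 31.5 grasp dock [[ 8.7 -0.8 66. ]] tool-x dir tilt deg 18.3 yaw 13.7
wrist cell centre(dock frame; refined dock at +1,-0.4) [13.8  0.  65.2] yaw,tilt [ 0.  18.3] npts 6527 len 48.6
```

View pics/t3s.png

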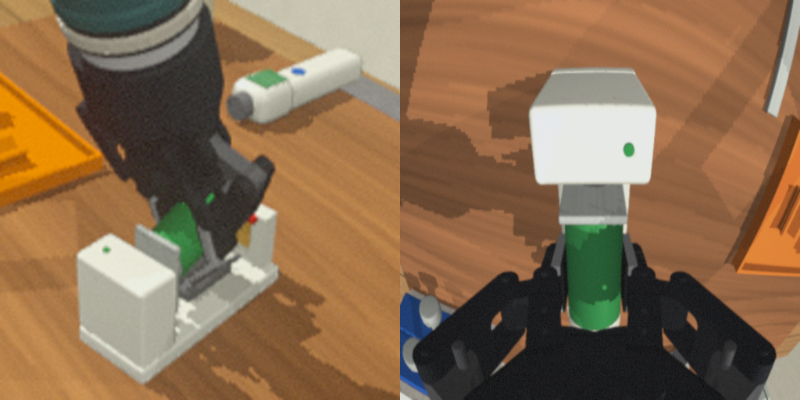

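Side view: the flat end presses the plate back towards the housing (plate at about (160,255)), and the stud sits above the lip at (250,218). The 8.9 N reaction implies about 18 mm of plunger travel. I'll push 2 mm more, then roll down.

```bash
python3 -m pendant '[[[-0.06,-0.02,0],[0,0,0]],[[0.11,0.03,-0.13],[-0.17,0.7,0]],[[0.11,0.03,-0.13],[-0.17,0.7,0]],[[0.11,0.03,-0.13],[-0.17,0.7,0]],[[0,0,0],[0,0,0]]]' 0 80
python3 fit.py t4
python3 -m pendant '[[[0.11,0.03,-0.13],[-0.17,0.7,0]],[[0.11,0.03,-0.13],[-0.17,0.7,0]],[[0,0,0],[0,0,0]],[[0,0,0],[0,0,0]]]'
python3 fit.py t5
python3 - <<'E'
from h import *
c=shot("side"); cv2.imwrite("pics/t5s.png",np.hstack([cv2.resize(c["img"][130:310,200:380,::-1],(400,400),interpolation=2),cv2.resize(cv2.imread("pics/t5.png"),(400,400))]))
E
```

```text
clock: 9.95
ee_pos: [531.4, -119.9, 248.3]
eef_rot: [-3.136, 0.136, -2.901]
force: [7.0, 1.2, 2.7]
opening: 31.7
9.95 F [7.  1.2 2.7] op 31.7 grasp dock [[ 9.4 -1.3 54.8]] tool-x dir tilt deg 7.8 yaw 13.8
wrist cell centre(dock frame; refined dock at +1,-0.4) [16.2 -0.4 53.2] yaw,tilt [0.1 6.7] npts 6107 len 46.8
clock: 10.5
ee_pos: [537.4, -118.3, 239.8]
eef_rot: [-3.136, 0.01, -2.902]
force: [7.1, 1.1, 1.7]
opening: 31.8
10.5 F [7.1 1.1 1.7] op 31.8 grasp dock [[ 8.8 -1.1 45.8]] tool-x dir tilt deg 0.6 yaw 13.7
wrist cell centre(dock frame; refined dock at +1,-0.4) [16.4 -0.3 43.4] yaw,tilt [0.2 0. ] npts 5984 len 45.8
```

View pics/t5s.png

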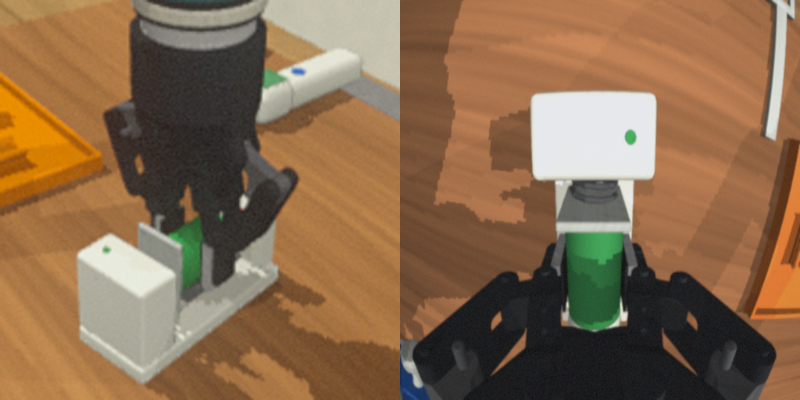

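Side view: the cell is now level and the stud end is down behind the lip. The plunger is still compressed (7.3 N, about 14 mm). Next I lower the last ~2 mm in small steps, watching force.

```bash
python3 -m pendant '[[[0,0,-0.05],[0,0,0]],[[0,0,0],[0,0,0]]]'; python3 -m pendant '[[[0,0,-0.03],[0,0,0]],[[0,0,0],[0,0,0]],[[0,0,0],[0,0,0]]]'; python3 fit.py t6
```

```text
clock: 10.85
ee_pos: [537.3, -118.3, 238.7]
eef_rot: [-3.136, 0.01, -2.902]
force: [7.1, 0.4, 1.3]
opening: 32.1
clock: 11.22
ee_pos: [537.4, -118.3, 238.0]
eef_rot: [-3.136, 0.011, -2.902]
force: [7.2, 1.8, 1.4]
opening: 31.6
11.22 F [7.2 1.8 1.4] op 31.6 grasp dock [[ 8.8 -1.1 44. ]] tool-x dir tilt deg 0.6 yaw 13.7
wrist cell centre(dock frame; refined dock at +1,-0.4) [17.3 -0.3 41.6] yaw,tilt [ 0.1 -0. ] npts 5814 len 45.0
```

```bash
python3 -m pendant '[[[0,0,-0.03],[0,0,0]],[[0,0,0],[0,0,0]],[[0,0,0],[0,0,0]]]';python3 -m pendant '[[[0,0,-0.03],[0,0,0]],[[0,0,0],[0,0,0]],[[0,0,0],[0,0,0]]]'
```

```text
clock: 11.65
ee_pos: [537.4, -118.3, 237.3]
eef_rot: [-3.136, 0.011, -2.902]
force: [6.6, 1.0, 2.6]
opening: 32.0
clock: 12.02
ee_pos: [537.4, -118.3, 237.2]
eef_rot: [-3.135, 0.012, -2.902]
force: [5.7, 2.2, 5.7]
opening: 31.8
```

The upward force now rises as TCP z stalls at 237.2, so the cell is in its cradle. Next I ease it forward under the lip.

```bash
python3 -m pendant '[[[0,0,0.01],[0,0,0]],[[0.08,0.02,0],[0,0,0]],[[0.08,0.02,0],[0,0,0]],[[0.07,0.02,0],[0,0,0]],[[0,0,0],[0,0,0]],[[0,0,0],[0,0,0]]]'
python3 -m pendant '[[[0.03,0.01,0],[0,0,0]],[[0,0,0],[0,0,0]],[[0,0,0],[0,0,0]]]'; python3 fit.py t7
```

```text
clock: 12.78
ee_pos: [542.6, -117.1, 237.1]
eef_rot: [-3.136, 0.006, -2.903]
force: [-0.3, 0.9, 7.3]
opening: 31.6
clock: 13.15
ee_pos: [543.0, -117.0, 237.1]
eef_rot: [-3.136, 0.005, -2.903]
force: [-1.4, 0.4, 7.0]
opening: 31.6
13.15 F [-1.4  0.4  7. ] op 31.6 grasp dock [[14.2 -1.2 43.1]] tool-x dir tilt deg 0.3 yaw 13.7
wrist cell centre(dock frame; refined dock at +1,-0.4) [22.9 -0.5 40.8] yaw,tilt [-0.  -0.1] npts 5829 len 44.7
```

```bash
cat > plate.py <<'E'
from look import *
for n in ["wrist","side","top"]:
    c=shot(n); A=dk(pts(c,c["depth"]>0)); hs=cv2.cvtColor(c["img"],cv2.COLOR_RGB2HSV)
    Q=A[(A[:,0]>-36)&(A[:,0]<2)&(abs(A[:,1])<15)&(A[:,2]>64)&(A[:,2]<78)]
    if len(Q): print(n,"plate",len(Q),np.percentile(Q,[2,50,98],axis=0).round(1).tolist())
    cv2.imwrite(f"pics/p_{n}.png",c["img"][...,::-1])
E
python3 plate.py
```

```text
wrist plate 1622 [[-18.9, -14.3, 64.4], [-18.2, -0.1, 73.0], [-15.2, 14.4, 74.9]]
side plate 135 [[-20.5, -14.1, 64.5], [-19.3, -0.2, 71.2], [-16.0, 14.4, 75.7]]
top plate 25 [[-19.9, -3.4, 65.1], [-18.4, 6.3, 72.5], [-16.4, 13.2, 75.2]]
```

```bash
python3 -m pendant '[[[0,0,0.02],[0,0,0]],[[0.06,0.015,0],[0,0,0]],[[0,0,0],[0,0,0]],[[0,0,0],[0,0,0]]]'; python3 plate.py; python3 fit.py t8
```

```text
clock: 13.85
ee_pos: [544.8, -116.5, 237.1]
eef_rot: [-3.136, 0.004, -2.903]
force: [-0.5, -0.8, 6.5]
opening: 32.1
wrist plate 1631 [[-17.0, -14.4, 64.5], [-16.3, -0.1, 73.0], [-13.4, 14.4, 74.8]]
side plate 139 [[-18.8, -13.8, 64.6], [-17.4, 0.0, 71.1], [-14.2, 14.2, 75.4]]
top plate 26 [[-18.0, -2.6, 67.7], [-16.6, 6.8, 73.3], [-14.5, 13.9, 76.3]]
14.0 F [-0.6 -1.   6.4] op 31.8 grasp dock [[16.1 -1.2 43.1]] tool-x dir tilt deg 0.2 yaw 13.7
wrist cell centre(dock frame; refined dock at +1,-0.4) [24.8 -0.4 40.8] yaw,tilt [-0.  -0.1] npts 5829 len 44.8
```

The plate has eased to about 7.4 mm deflection, so the stud tip is about 3.6 mm under the lip. A little further forward, then I let go.

```bash
python3 -m pendant '[[[0,0,0.01],[0,0,0]],[[0.06,0.015,0],[0,0,0]],[[0,0,0],[0,0,0]],[[0,0,0],[0,0,0]]]'; python3 plate.py; python3 -m pendant '[[[0,0,0],[0,0,0]],[[0,0,0],[0,0,0]],[[0,0,0],[0,0,0]],[[0,0,0],[0,0,0]]]' 0.75; python3 plate.py
```

```text
clock: 14.55
ee_pos: [546.3, -116.2, 237.1]
eef_rot: [-3.136, 0.003, -2.903]
force: [-0.8, -0.9, 7.1]
opening: 31.9
wrist plate 1635 [[-15.6, -14.3, 64.5], [-14.9, 0.2, 73.1], [-11.9, 14.3, 74.8]]
side plate 138 [[-17.3, -14.3, 64.3], [-16.0, -0.1, 71.0], [-13.1, 14.2, 75.4]]
top plate 28 [[-16.6, -2.5, 68.3], [-15.1, 6.6, 73.2], [-13.0, 13.9, 75.8]]
clock: 15.2
ee_pos: [546.2, -115.3, 234.3]
eef_rot: [-3.139, 0.001, -2.902]
force: [-0.6, 0.0, -0.4]
opening: 63.8
wrist plate 1745 [[-15.0, -14.5, 64.5], [-14.2, -0.1, 73.1], [-11.1, 14.5, 74.9]]
side plate 141 [[-16.4, -14.7, 64.3], [-15.3, -0.4, 71.4], [-12.4, 14.6, 75.8]]
top plate 25 [[-15.9, -0.5, 66.7], [-14.4, 8.4, 72.5], [-12.2, 14.8, 74.8]]
```

Opened. Plate deflection is now about 5.2 mm, which matches the loaded value. I'll retreat straight up and check.

```bash
python3 -m pendant '[[[0,0,0.4],[0,0,0]],[[0,0,0.8],[0,0,0]],[[0,0,0.9],[0,0,0]],[[0,0,0.9],[0,0,0]],[[-0.6,0.3,0.6],[0,0,0]],[[-0.9,0.4,0.4],[0,0,0]],[[-0.9,0.4,0],[0,0,0]],[[0,0,0],[0,0,0]]]' ; python3 plate.py; python3 look.py e; python3 - <<'E'
import cv2,numpy as np
s=cv2.imread("pics/e_side.png");t=cv2.imread("pics/e_top.png")
cv2.imwrite("pics/e.png",np.hstack([cv2.resize(s[130:310,180:360],(400,400),interpolation=2),cv2.resize(t[140:260,280:400],(400,400),interpolation=2)]))
E
```

```text
clock: 16.35
ee_pos: [473.4, -81.8, 356.7]
eef_rot: [-3.137, 0.004, -2.902]
force: [0.5, -0.2, 0.2]
opening: 63.9
wrist plate 183 [[-14.9, -0.8, 64.2], [-14.3, 7.5, 72.1], [-11.0, 14.9, 74.8]]
side plate 144 [[-16.5, -14.7, 64.3], [-15.3, -0.9, 71.0], [-12.0, 14.4, 75.7]]
16.5 [474.8 -82.6 355. ] [-3.1382e+00  2.3000e-03 -2.9024e+00] [ 0.9 -0.1  0.3] 63.8 tcp dock [[-43.8  49.  215. ]]
top green 25 [[-88.4, -8.2, 478.1], [-63.4, 18.4, 494.7], [-16.1, 35.9, 502.4]]
side green 590 [[-72.0, -17.8, 35.6], [16.1, -12.0, 54.1], [39.7, 26.9, 356.4]]
side red 17 [[49.8, -15.8, 52.3], [52.4, -12.9, 54.3], [53.7, 11.3, 55.7]]
side cellmask 645 [[-7.9, -17.8, 35.5], [21.4, -12.9, 53.6], [46.2, 7.5, 59.4]]
side spot 0.83 [[16.7 -1.9 38.7]]
wrist green 1220 [[-42.9, -8.3, 45.2], [18.6, 6.5, 56.5], [41.0, 17.7, 151.7]]
wrist red 89 [[51.1, -15.0, 51.9], [53.9, 1.4, 53.4], [55.8, 13.9, 54.4]]
wrist cellmask 1370 [[-1.5, -10.5, 44.2], [24.4, 5.8, 56.1], [48.0, 16.1, 58.7]]
wrist spot 0.63 [[21.2 -1.7 40.9]]
```

View pics/e.png

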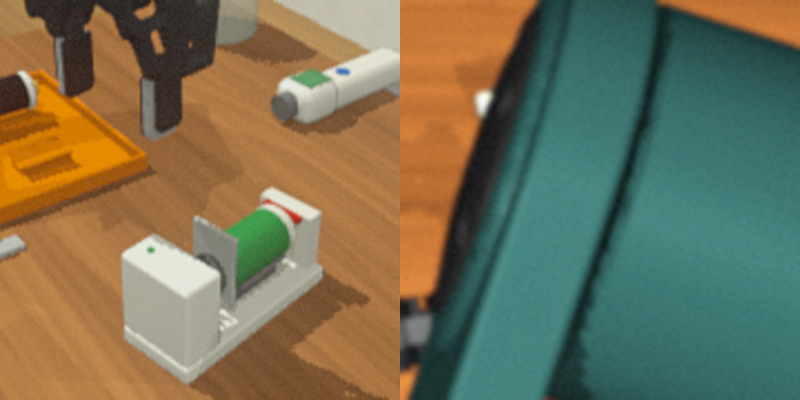

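View pics/e_wrist.png

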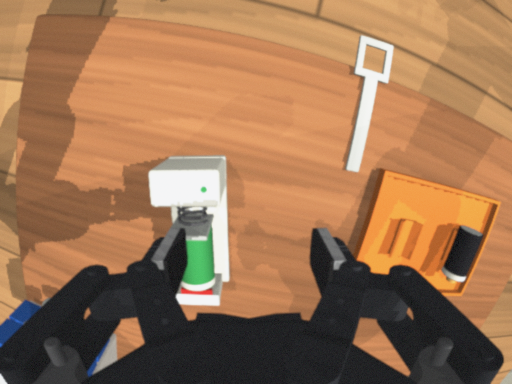

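The side view (left half of the first picture) shows the cell lying level between the plate (215,260) and the lip (285,210). The wrist view shows it in line with the dock at (200,255), stud under the red lip at (200,292). The black cell is still in its cradle at (463,253). The right half of the first picture shows only the arm. Handing in.

```bash
python3 -c "
from workcell import r
print(r.hand_in())"
```

```text
the job is handed in; nothing more can be done
None
```

The green cell is in the charging dock and I handed the job in at about 16.5 s, with the gripper clear. I pressed its flat end against the spring plate at an 18° stud-up tilt, compressing it about 20 mm. I then rolled the stud down past the red lip, seated the cell in the cradle, eased it forward under the lip and let go.

- **Seating:** The last side and wrist views show the cell level and in line with the dock, with its top at about dock z 58.7 mm (nominal 58).
- **Spring:** The plate is compressed about 5 mm, which is the loaded value, so the stud tip should be on the end wall under the lip.
- **Black cell:** It is still in its place in the tray.
- **Forces:** The highest force I read was about 9.5 N.
- **Disagreements:** The cameras put the cell's origin 2–5 mm apart along the dock, within the stated error. The top view was blocked by the arm at the end, so it confirmed nothing. The stud itself is hidden under the lip, so its position comes from the plate compression and the cell height.

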